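Shut and lock the seed counter's service cover

ROBOT

A 7-joint arm with a two-finger parallel gripper is mounted at the origin on the work surface. World frame = base frame: x ahead of the robot, y to its left, z up, the work surface at z = 0. Lengths are in m, angles in rad, forces in N, time in s.
With the tool pointing down it reaches from about 0.4 to 0.85 m from the base axis. Payload 10.4 kg.
Tool frame: the origin (TCP) lies between the finger pads; the fingertips stand 17 mm ahead of it and the grasp point (between the pads) lies 2 mm behind it; x points along the fingers, y is the direction in which the jaws open and shut, and the axes are right-handed (so a half turn about x gives the same grasp; the last joint's range is limited). The gripper opens to 87 mm and grips with 3 to 60 N. Pads are 19 mm wide; open, the fingers measure 117 mm over their backs; the gripper's body (75 mm by 190 mm) begins 51 mm behind the grasp point.
Start: joints at [-1.217, 0.332, -0.065, 1.46, 0.022, 1.35, -0.088], TCP at [0.23, 0.581, 0.24] pointing down, gripper open.
Joint ranges: [-2.6, 2.6], [-0.5, 2.12], [-1.47, 1.34], [0.16, 2.42], [-1.27, 4.41], [0.06, 2.06], [-2.6, 2.6]. Speed limits (rad/s): [2.22, 2.22, 2.79, 2.79, 3.14, 3.14, 3.14].

INTERFACE

Orientations are given as a unit quaternion [x, y, z, w].
In Python, from bench import r, optics, close_job gives the robot as it stands.
- The arm moves only by the shell command python3 -m inch 'ROWS' [OPENING] [FORCE]. ROWS is JSON, a list of rows, each an object with "translation": the shift along the tool's x, y, z in cm, a list of three; "spin": the turn about the tool's x in degrees. In form: [{"translation": [tx, ty, tz], "spin": spin}, ...]. A call has 1 to 20 rows; each row shifts and turns the pose as measured when the row begins, along the tool's axes as they then stand; what a row does not reach is not made up. A row lasts 1/8 s, in which the tool goes at most 62.5 mm and 10.7 degrees, less where a joint would pass 70% of its speed; a pose out of reach is approached as far as the arm can. A call is refused whole if a number of a shift passes 6.25 or a number of a turn 10.7, either way. A call with a gripper value outside its range is refused whole. OPENING is the closure, from 0 (fully open) to 1 (shut), set as the call begins (- or left out, the last holds). The fingers move at their own pace and stop on an object; FORCE is the grip in N (left out, the last holds). Time passes only in rows, so rows that do not move let the fingers close. It gives the time, the measured TCP pose, the force and the opening at its end, in the units of the state.
- r.read_state(): the state, without advancing time (a new reading comes with each control period).
- optics.camera(name): name is "scene" or "top" or "wrist"; returns the picture (400x640x3 uint8, red, green, blue); there is no depth.
- optics.camera_model(name): a dict with "camera_matrix" (3x3 intrinsics, pixels), "dist" ([k1, k2, p1, p2, k3] as OpenCV has them; the pictures are not rectified), "world_from_camera" (4x4, takes a point from camera to world coordinates); the wrist camera has in their place "tool_from_camera" (4x4, takes a point from camera to tool coordinates, whose origin is the TCP and whose axes are the tool frame's). Camera axes: x right, y down, z forward; pixel columns grow to the right and rows downward; lengths in m; the calibration is good to about 2 mm. A picture is of the moment at which its call begins: read the wrist's pose just before it. camera_model takes no time and is no camera call.
- close_job(): hands the job in, once; it reports no verdict.
The state is a dict: "time": time; "joint_positions": joint angles; "joint_vel": joint speeds; "joint_torque": joint torques, N m; "ee_pos": TCP position; "eef_rot": TCP orientation; "ft_force": force on the tool from outside, world axes, zero at the start; "torque": the same for the moment, N m; "width": finger opening in m.
Only numpy, scipy, OpenCV 4.12 (cv2) and the standard library are available. Lean on these libraries where they do the work, as an engineer would, in place of code of your own. Each camera call takes 0.05 s, during which the arm holds its last target.

TASK

The service cover on top of the seed counter has been left sprung ajar after cleaning. Set a fingertip in the slot of its quarter-turn fastener, press the cover down shut and turn the fastener clockwise a quarter turn, all the way to its stop, so that the cover stays locked down flush when you take the finger away. Do not grasp or lift anything, and leave the feeder-bowl lid, the beaker, the jar and the brush where they are.

Things in the scene. Friction and masses are not known exactly. Their poses are not given: they have to be found in the camera images.
- counter: Seed counter, a fixed white instrument. Origin on the table; x to its rear, y to its left, z up. Flat deck 150 mm above the table, x -130..+140, y -190..+190 mm; sloped operator front down to x -205. A feeder bowl 180 mm across stands on the deck at x 0, y +88; with its lid it rises 67 mm above the deck. The service cover lies on the right half of the deck, centre line y -103.
- cover (a joint): Opening of the grey service cover, rad: 0 = shut on the deck, growing as the front edge rises. Plate 210 mm (x) by 144 mm (y), 12 mm thick, hinged along its rear edge (counter x +105 mm). A spring holds it ajar at 0.09 to 0.12 (front edge 19 to 26 mm up); pressing it shut at the fastener takes about 5 N, and it springs up again unless locked.
- cover_edge (a point): Middle of the cover's free front edge, on its top face; 12 mm above the deck when shut. x points from this edge to the hinge, y to the counter's left, z out of the cover.
- slot_head: Round bare-metal fastener head 83 mm across, its top 2 mm above the cover's face, 156 mm from the hinge on the centre line. Finger slot across it: 66 mm long, 34 wide, 14 deep, flat dark closed floor (level with the deck when shut), corners cut 5 by 6 mm. Origin: middle of the slot's mouth, on the turning axis. x along the slot to a black pointer line, z out of the cover.
- fastener (a joint): Turn of the slotted head, rad, clockwise from above: 0 = open, slot parallel to the front edge; 1.571 = hard stop, locked, pointer to the front edge. Starts at 0 to 0.35; stays where left; takes 0.06 to 0.2 N m. From about 0.8 its cam tongue slides under a keeper and draws the cover down if that is within 5 mm of shut at the fastener; higher, it strikes the keeper. Holds from about 1.35.
- bowl_lid: Loose round grey lid with a knob, 158 mm across, 31 mm high, lying in the top of the feeder bowl. Origin at the middle of its underside. To be left alone.
- beaker: Loose small glass beaker, 56 mm across, 75 mm high, on the table to the right of the counter. Origin under its middle. To be left alone.
- jar: Loose closed glass jar, 68 mm across, 85 mm high, on the table to the right of the counter. Origin under its middle. To be left alone.
- brush: Loose cleaning brush, 170 mm long, lying on the table to the right of the counter, farther out than the beaker and the jar. Origin under its middle, x along it to the bristles. To be left alone.

How it is judged:
On the way, in this order (a step that is already met when the one before it is completed fails the run):
1. a finger presses on the fastener's slotted head and brings the cover down (contact force between the fingers and slot_head above 1 N and value of joint cover below 0.05 rad and value of joint fastener below 1.2 rad), for 0.1 s.
2. the fastener is turned to its stop with the cover shut (value of joint fastener above 1.43 rad and value of joint cover below 0.015 rad), for 0.2 s.
At the end, for the whole second after the job is handed in: With the finger gone, the fastener stands within 0.14 rad (8 degrees) of its locked stop and the cover is shut to within 0.015 rad (about 3 mm at its front edge) and at rest (all of step 2 and velocity of joint cover below 0.05 rad/s); the robot touches nothing.
It fails at once if the feeder-bowl lid is lifted, carried or knocked out of place (over 20 mm) (distance of bowl_lid from where it was at the start of the episode above 0.02 m).
It fails at once if the beaker, jar or brush is lifted, carried or pushed away (over 30 mm) (distance of any of beaker, jar, brush from where it was at the start of the episode above 0.03 m).
It fails at once if the cover is lifted open beyond where its spring holds it (value of joint cover above 0.16 rad).
It also fails if it takes over 38 s, if anything falls off the work surface, if the arm or the gripper's body presses on something with over 40 N, if the wrist force passes 120 N, or if a joint passes its speed limit or range.

## Working session

There is one attempt and no reset: what is moved stays moved. The work goes in short steps, Python scripts to look and compute and a shell command to move; the robot and the scene stay as the last step left them, time stands still between calls to the robot, and variables do not carry over. Pictures are saved under pics/ and viewed, and the job is handed in when it is done.

```bash
ls; mkdir -p pics; python3 - <<'E'
from bench import r, optics
import cv2,json
s=r.read_state()
for k,v in s.items(): print(k,v)
for n in ["scene","top"]:
    im=optics.camera(n); cv2.imwrite(f"pics/{n}0.png",im[:,:,::-1])
for n in ["scene","top","wrist"]:
    print(n,{k:(v.round(4).tolist() if hasattr(v,'round') else v) for k,v in optics.camera_model(n).items()})
E
```

```text
pics
time 0.0
joint_positions [-1.21661611  0.33287124 -0.06469446  1.46094713  0.02156675  1.34986074
 -0.08848595]
joint_vel [ 0.00046316  0.00148714 -0.00021065 -0.00085783  0.00010695  0.00060236
  0.00101327]
joint_torque [ 9.24048290e-04 -6.23233008e+01  2.48887099e-02 -3.89904964e+01
 -6.14651944e-02  3.95175267e-02  1.42327608e-04]
ee_pos [0.2298215  0.58083043 0.2387515 ]
eef_rot [ 0.13193173  0.69467808 -0.1329032   0.69451647]
ft_force [ 0.35364331 -0.35186394 -0.27628714]
torque [-0.05335633  0.02768732  0.02021705]
width 0.08674199055382507
scene {'camera_matrix': [[455.3709, 0.0, 320.5253], [0.0, 455.3709, 206.881], [0.0, 0.0, 1.0]], 'dist': [-0.0848, 0.0, 0.0, 0.0, 0.0], 'world_from_camera': [[-0.7697, 0.4512, -0.4517, 1.1225], [0.6383, 0.5297, -0.5586, 0.5915], [-0.0127, -0.7182, -0.6957, 0.9333], [0.0, 0.0, 0.0, 1.0]]}
top {'camera_matrix': [[394.9497, 0.0, 318.1786], [0.0, 394.9497, 205.0074], [0.0, 0.0, 1.0]], 'dist': [-0.0959, 0.0, 0.0, 0.0, 0.0], 'world_from_camera': [[0.0475, -0.9776, 0.2053, 0.4392], [-0.9989, -0.0461, 0.0116, -0.0447], [-0.0019, -0.2056, -0.9786, 0.9155], [0.0, 0.0, 0.0, 1.0]]}
wrist {'camera_matrix': [[347.4666, 0.0, 316.4646], [0.0, 347.4666, 198.9203], [0.0, 0.0, 1.0]], 'dist': [-0.0171, 0.0, 0.0, 0.0, 0.0], 'tool_from_camera': [[-0.0001, -0.2615, 0.9652, -0.1444], [1.0, -0.0014, -0.0003, 0.001], [0.0014, 0.9652, 0.2615, -0.0711], [0.0, 0.0, 0.0, 1.0]]}
```

View pics/top0.png

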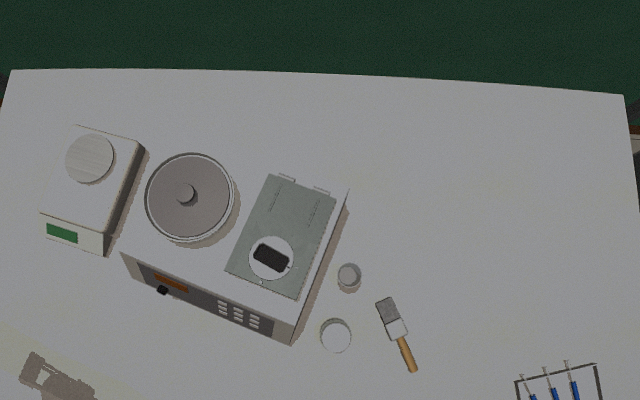

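View pics/scene0.png

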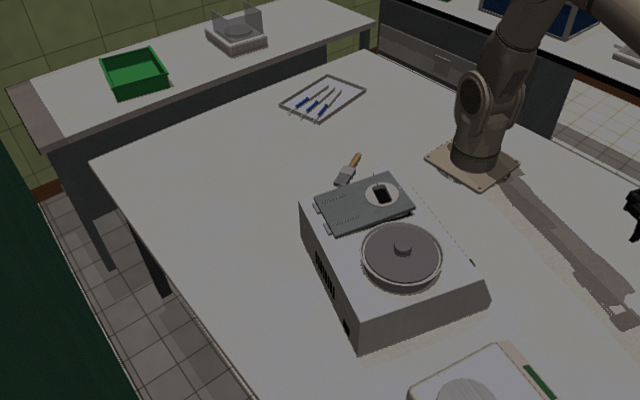

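The top view shows the cover with its head at about (271,258) and the dark slot running between roughly (255,250) and (289,268). The bowl is at (189,197), the beaker at (349,277) and the jar at (335,335). I'll zoom in.

```bash
python3 - <<'E'
import cv2
im=cv2.imread("pics/top0.png")[170:350,200:360]
cv2.imwrite("pics/top0c.png",cv2.resize(cv2.convertScaleAbs(im,alpha=1.3),None,fx=3.3,fy=3.3,interpolation=cv2.INTER_CUBIC))
im=cv2.imread("pics/scene0.png")[160:250,290:450]
cv2.imwrite("pics/scene0c.png",cv2.resize(im,None,fx=5,fy=5,interpolation=cv2.INTER_CUBIC))
E
```

```text
(no output)
```

View pics/top0c.png

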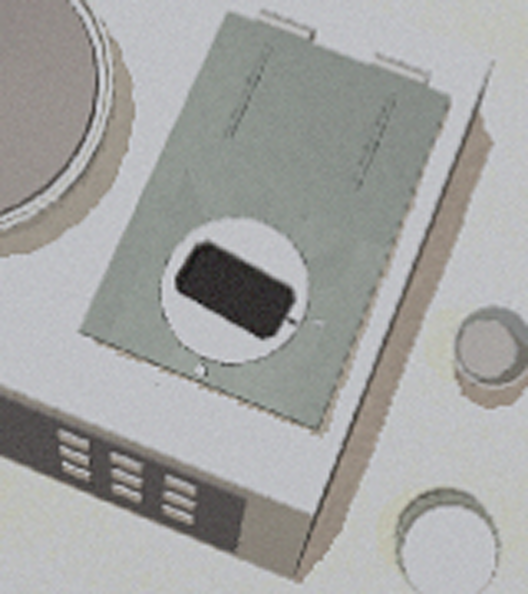

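View pics/scene0c.png

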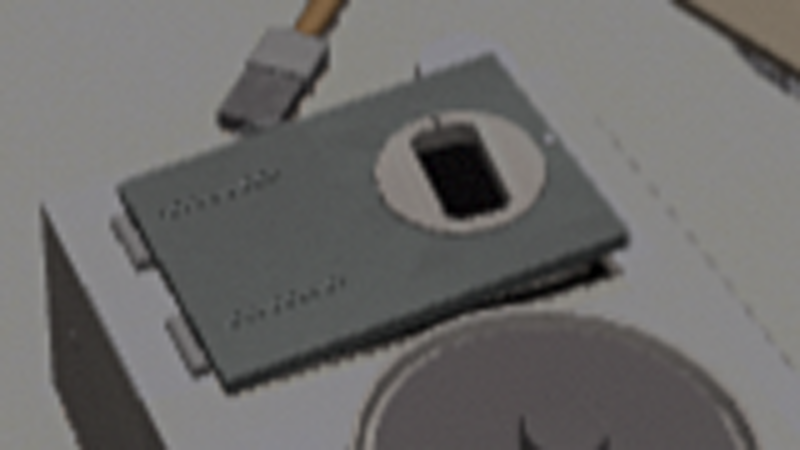

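```bash
cat > h.py <<'E'
import numpy as np, cv2
from scipy.optimize import least_squares
from scipy.spatial.transform import Rotation as R
from bench import r, optics
def proj(n,P,tool=None):
    m=optics.camera_model(n)
    T=np.array(m["world_from_camera"]) if n!="wrist" else tool@np.array(m["tool_from_camera"])
    Ti=np.linalg.inv(T)
    return cv2.projectPoints(np.asarray(P,float).reshape(-1,1,3),cv2.Rodrigues(Ti[:3,:3])[0],Ti[:3,3],np.array(m["camera_matrix"]),np.array(m["dist"]))[0][:,0]
def cover(p,pts): # pts: counter x,y and height above cover underside
    x,y,yaw,o=p; pts=np.asarray(pts,float)
    d=.105-pts[:,0]; h=pts[:,2]
    q=np.c_[.105-d*np.cos(o)+h*np.sin(o)*1, pts[:,1], .150+d*np.sin(o)+h*np.cos(o)]
    return R.from_euler('z',yaw).apply(q)+[x,y,0]
def tool(s):
    T=np.eye(4);T[:3,:3]=R.from_quat(s["eef_rot"]).as_matrix();T[:3,3]=s["ee_pos"];return T
E
cat > fit.py <<'E'
from h import *
P=[[.105,-.031,.012],[.105,-.175,.012],[-.105,-.175,.012],[-.105,-.031,.012],[-.051,-.103,.014]]
top=np.array([[228,12],[449,97],[322,430],[80,330],[234,290]])/3.3+[200,170]
sc=np.array([[225,385],[122,185],[495,55],[628,240],[462,172]])/5+[290,160]
f=lambda p:np.r_[(proj("top",cover(p,P))-top).ravel(),(proj("scene",cover(p,P))-sc).ravel()]
s=least_squares(f,[.5,0,-.4,.1]);print(s.x,s.fun.reshape(-1,2).round(1).tolist())
np.save("p.npy",s.x)
# slot axis from pointer on top
c=cover(s.x,[[-.051,-.103,.014]])[0];print("head",c)
for a in np.radians([0,5,10,15,20]):
    q=cover(s.x,[[-.051-.038*np.sin(a),-.103-.038*np.cos(a),.014]]) 
    print(np.degrees(a),((proj("top",q)-[200,170])*3.3).round(),((proj("scene",q)-[290,160])*5).round())
st=r.read_state();M=tool(st)[:3,:3];print("tool axes\n",M.round(3))
E
python3 fit.py
```

```text
[ 0.56776409  0.12933312 -0.32615553  0.0746401 ] [[-0.6, -0.9], [0.2, -0.9], [-1.9, 0.4], [-0.3, 1.4], [-0.1, 0.8], [-0.6, -1.2], [-1.8, -0.9], [-0.8, 0.3], [0.2, -0.7], [-0.5, 0.2]]
head [0.48785158 0.04763008 0.17559407]
0.0 [[296. 318.]] [[426. 125.]]
5.0 [[293. 323.]] [[432. 124.]]
10.0 [[290. 328.]] [[438. 122.]]
14.999999999999998 [[287. 333.]] [[445. 121.]]
20.0 [[283. 338.]] [[451. 120.]]
tool axes
 [[-0.     0.368  0.93 ]
 [-0.001  0.93  -0.368]
 [-1.    -0.001  0.   ]]
```

The fit puts the head at about (0.488, 0.048, 0.176), and the tool's y axis already lies nearly along the slot. I'll go up and over with the fingers partly closed.

```bash
python3 -m inch '[{"translation":[-4,0,0],"spin":0},{"translation":[-4,0,0],"spin":0},{"translation":[0,-3.4,3.7],"spin":0},{"translation":[0,-3.4,3.7],"spin":0},{"translation":[0,-3.4,3.7],"spin":0},{"translation":[0,-3.4,3.7],"spin":0},{"translation":[0,-3.4,3.7],"spin":0},{"translation":[0,-3.4,3.7],"spin":0},{"translation":[0,-3.4,3.7],"spin":0},{"translation":[0,-3.4,3.7],"spin":0},{"translation":[0,-3.4,3.7],"spin":0},{"translation":[0,-3.4,3.7],"spin":0},{"translation":[0,0,0],"spin":0}]' 0.7 20
```

```text
time: 1.72
ee_pos: [0.4537, 0.1122, 0.3182]
eef_rot: [0.13, 0.696, -0.135, 0.693]
ft_force: [-0.2, 0.4, 0.8]
width: 0.0264
```

```bash
python3 -m inch '[{"translation":[0,-2.3,2.7],"spin":0},{"translation":[0,-2.4,2.8],"spin":0},{"translation":[0,0,0],"spin":0},{"translation":[0,0,0],"spin":0}]'; python3 - <<'E'
from h import *
s=r.read_state();im=optics.camera("wrist");np.save("T1.npy",tool(s))
print(s["ee_pos"],s["joint_positions"].round(2) if hasattr(s["joint_positions"],"round") else s["joint_positions"])
cv2.imwrite("pics/w1.png",im[:,:,::-1])
E
```

```text
time: 2.22
ee_pos: [0.487, 0.0504, 0.3174]
eef_rot: [0.128, 0.697, -0.134, 0.693]
ft_force: [-0.2, 0.3, 0.0]
width: 0.0263
[0.48701292 0.05035235 0.31739145] [-0.65 -0.02  0.45  1.7   0.01  1.47  1.  ]
```

View pics/w1.png

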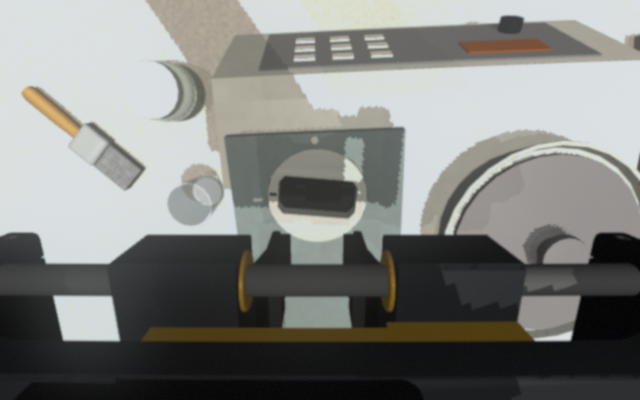

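The wrist view shows the head centred at about (317,196), the slot nearly horizontal, and the fingertips at (280,240) and (357,240). I'll zoom in and refine the fit.

```bash
python3 - <<'E'
import cv2
im=cv2.imread("pics/w1.png")[110:260,215:415]
cv2.imwrite("pics/w1c.png",cv2.resize(im,None,fx=4,fy=4,interpolation=cv2.INTER_CUBIC))
E
```

```text
(no output)
```

View pics/w1c.png

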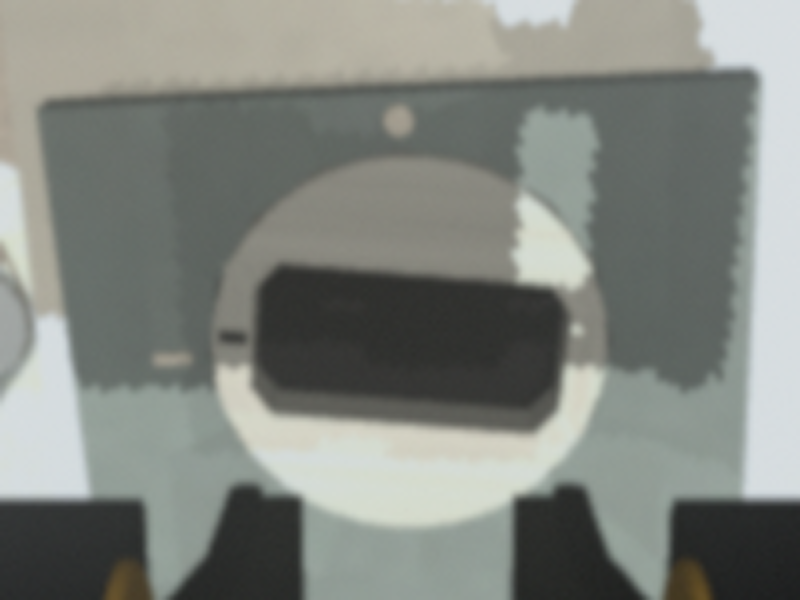

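```bash
cat > fit2.py <<'E'
from h import *
P=[[.105,-.031,.012],[.105,-.175,.012],[-.105,-.175,.012],[-.105,-.031,.012],[-.051,-.103,.014]]
top=np.array([[228,12],[449,97],[322,430],[80,330],[234,290]])/3.3+[200,170]
sc=np.array([[225,385],[122,185],[495,55],[628,240],[462,172]])/5+[290,160]
U=np.array([[28,-17],[-28,-17],[-33,-11],[-33,11],[-28,17],[28,17],[33,11],[33,-11]])*1e-3
w=np.array([[45,103],[755,72],[409.5,341],[280,265],[545,288],[568,305],[560,408],[532,432],[278,412],[253,388],[257,287]])/4+[215,110]
T=np.load("T1.npy")
def S(a): return np.c_[-.051-U[:,0]*np.sin(a)+U[:,1]*np.cos(a),-.103-U[:,0]*np.cos(a)-U[:,1]*np.sin(a),np.full(8,.014)]
def f(p):
    pw=np.r_[cover(p[:4],[P[2],P[3],P[4]]),cover(p[:4],S(p[4]))]
    return np.r_[.5*(proj("top",cover(p[:4],P))-top).ravel(),.5*(proj("scene",cover(p[:4],P))-sc).ravel(),(proj("wrist",pw,T)-w).ravel()]
s=least_squares(f,[.57,.13,-.33,.08,.1],x_scale=.1);p=s.x
print(p,np.degrees(p[4]));print(s.fun.reshape(-1,2).round(1).tolist())
c=cover(p[:4],[P[4]])[0];print("head",c)
g=lambda q:(proj("wrist",np.r_[cover(q[:4],[P[2],P[3],P[4]]),cover(q[:4],S(q[4]))],T)-w).ravel()
s2=least_squares(lambda q:np.r_[g(q),(q[3]-.105)/.01],p);print("wrist only",s2.x,cover(s2.x[:4],[P[4]])[0],abs(s2.fun).max())
for q in (p,s2.x):
    c=cover(q[:4],[P[4]])[0];M=T[:3,:3]
    d=M.T@(c-T[:3,3]);ax=[-np.sin(q[4]),-np.cos(q[4])];yaw=q[2]+np.arctan2(ax[1],ax[0])
    ty=np.arctan2(M[1,1],M[0,1])
    print("head in tool cm",d*100,"slot yaw",np.degrees(yaw)+180,"tool y yaw",np.degrees(ty))
E
python3 fit2.py
```

```text
[ 0.57101693  0.13057469 -0.33160721  0.07747385  0.1109818 ] 6.358788693206856
[[-0.4, -1.2], [-0.2, -1.0], [-1.5, -0.6], [-0.6, -0.3], [-0.5, -0.4], [-0.7, -0.2], [-1.1, -0.2], [-0.4, 0.5], [-0.1, 0.1], [-0.4, 0.5], [-0.6, 0.7], [0.4, 0.9], [-0.1, 1.5], [0.1, -0.9], [0.8, -2.2], [0.3, 0.8], [-0.5, -0.7], [0.1, -0.6], [-0.9, 0.2], [-0.2, -0.7], [-0.3, 0.1]]
head [0.49072935 0.04928471 0.17603184]
wrist only [ 0.5705437   0.1308597  -0.3311225   0.08675099  0.1117975 ] [0.4905302  0.04945014 0.17746354] 2.0652126615622706
head in tool cm [14.13335924  0.15624325  0.44570208] slot yaw 64.64151767895774 tool y yaw 68.65515298962607
head in tool cm [13.99023187  0.16318323  0.42051674] slot yaw 64.62255319439957 tool y yaw 68.65515298962607
```

```bash
python3 -m inch '[{"translation":[0,0.15,0.4],"spin":4},{"translation":[3,0,0],"spin":0},{"translation":[4,0,0],"spin":0},{"translation":[4,0,0],"spin":0},{"translation":[0,0,0],"spin":0},{"translation":[0,0,0],"spin":0}]'; python3 - <<'E'
from h import *
s=r.read_state();T=tool(s)
im=optics.camera("wrist");np.save("T2.npy",T)
c=np.array([.4906,.0494,.1768]);M=T[:3,:3];print((M.T@(c-T[:3,3])*100).round(2),np.degrees(np.arctan2(M[1,1],M[0,1])))
cv2.imwrite("pics/w2.png",cv2.resize(im[100:300,190:450,::-1],None,fx=3,fy=3))
cv2.imwrite("pics/t2.png",cv2.resize(optics.camera("top")[170:350,200:360,::-1],None,fx=3.3,fy=3.3))
E
```

```text
time: 3.02
ee_pos: [0.4895, 0.057, 0.2066]
eef_rot: [0.151, 0.692, -0.154, 0.689]
ft_force: [0.2, 0.4, 0.7]
width: 0.0263
[ 2.99 -0.63  0.42] 65.12118725201401
```

View pics/w2.png

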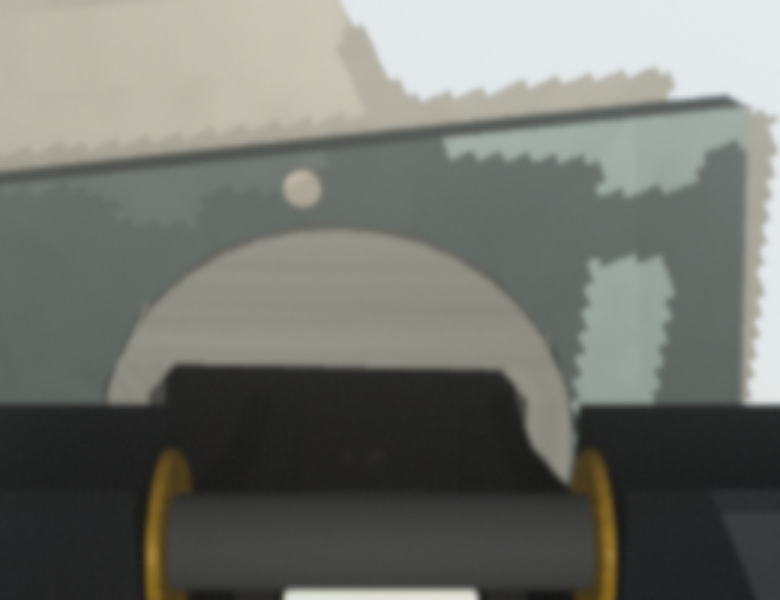

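The TCP drifted about 6 mm in y during the descent, so the slot sits left of the fingers in this view. I'll correct before inserting.

```bash
python3 -m inch '[{"translation":[0,-0.6,0.35],"spin":0},{"translation":[0,0,0],"spin":0},{"translation":[0,0,0],"spin":0}]'; python3 - <<'E'
from h import *
s=r.read_state();T=tool(s)
c=np.array([.4906,.0494,.1768]);M=T[:3,:3];print((M.T@(c-T[:3,3])*100).round(2),np.degrees(np.arctan2(M[1,1],M[0,1])))
im=optics.camera("wrist")
cv2.imwrite("pics/w3.png",cv2.resize(im[100:300,190:450,::-1],None,fx=3,fy=3))
E
```

```text
time: 3.5
ee_pos: [0.4915, 0.0494, 0.209]
eef_rot: [0.152, 0.691, -0.153, 0.69]
ft_force: [-0.1, 0.4, 0.1]
width: 0.0264
[ 3.22 -0.03 -0.08] 65.08603693298409
```

View pics/w3.png

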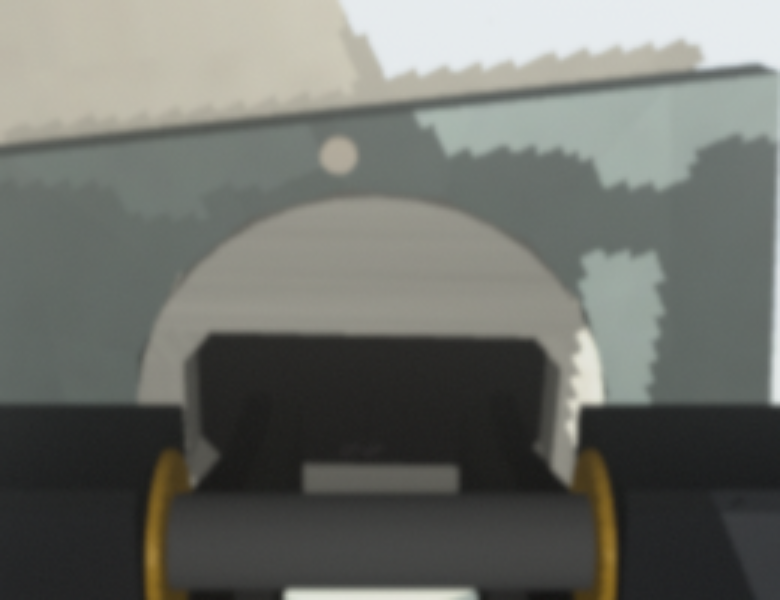

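The slot is centred between the fingers and parallel to them. Going in slowly.

```bash
python3 -m inch '[{"translation":[0.8,0,0],"spin":0},{"translation":[0.8,0,0],"spin":0},{"translation":[0.5,0,0],"spin":0},{"translation":[0,0,0],"spin":0},{"translation":[0,0,0],"spin":0}]'; cat > st.py <<'E'
from h import *
s=r.read_state();T=tool(s)
c=np.array([.4900,.0496,.1768]);M=T[:3,:3];print((M.T@(c-T[:3,3])*100).round(2),"yaw",np.degrees(np.arctan2(M[1,1],M[0,1])).round(1),"tilt",np.degrees(np.arccos(-M[2,0])).round(2),np.round(s["ft_force"],1),np.round(s["torque"],2),np.round(s["joint_positions"],2))
E
python3 st.py
```

```text
time: 4.18
ee_pos: [0.4911, 0.0494, 0.1858]
eef_rot: [0.151, 0.691, -0.154, 0.69]
ft_force: [0.1, 0.4, -0.0]
width: 0.0258
[ 0.9  -0.02 -0.11] yaw 65.1 tilt 0.22 [ 0.1  0.4 -0. ] [-0.02 -0.06  0.  ] [-0.63  0.07  0.46  1.89 -0.03  1.19  0.98]
```

```bash
python3 -m inch '[{"translation":[0.5,0,-0.1],"spin":0},{"translation":[0.5,0,0],"spin":0},{"translation":[0.3,0,0],"spin":0},{"translation":[0,0,0],"spin":0}]'; python3 st.py
```

```text
time: 4.68
ee_pos: [0.4904, 0.0499, 0.1727]
eef_rot: [0.151, 0.691, -0.153, 0.69]
ft_force: [-1.7, -0.4, 2.9]
width: 0.0261
[-0.41 -0.05 -0.02] yaw 65.1 tilt 0.17 [-1.7 -0.4  2.9] [-0.03  0.23  0.01] [-0.63  0.09  0.46  1.91 -0.04  1.16  0.98]
```

Contact, about 3 N. Pressing further.

```bash
python3 -m inch '[{"translation":[0.3,0,0],"spin":0},{"translation":[0.3,0,0],"spin":0},{"translation":[0.2,0,0],"spin":0},{"translation":[0.1,0,0],"spin":0}]'; python3 st.py
```

```text
time: 5.18
ee_pos: [0.4905, 0.05, 0.1672]
eef_rot: [0.152, 0.691, -0.153, 0.69]
ft_force: [-9.0, -0.9, 17.7]
width: 0.0263
[-0.96 -0.05 -0.03] yaw 65.1 tilt 0.09 [-9.  -0.9 17.7] [-0.31  2.16  0.04] [-0.63  0.09  0.46  1.92 -0.05  1.14  0.99]
```

```bash
python3 -m inch '[{"translation":[0.1,0,0],"spin":5},{"translation":[0.1,0,0],"spin":5},{"translation":[0.1,0,0],"spin":5},{"translation":[0.1,0,0],"spin":5},{"translation":[0.1,0,0],"spin":5},{"translation":[0.1,0,0],"spin":5}]'; python3 st.py; python3 - <<'E'
from h import *
cv2.imwrite("pics/t4.png",cv2.resize(optics.camera("wrist")[100:300,190:450,::-1],None,fx=3,fy=3))
E
```

```text
time: 5.92
ee_pos: [0.4904, 0.0483, 0.1672]
eef_rot: [0.332, 0.625, -0.331, 0.624]
ft_force: [-9.2, -3.1, 17.3]
width: 0.0264
[-0.96  0.04 -0.13] yaw 34.1 tilt 0.14 [-9.2 -3.1 17.3] [-0.53  1.96  0.11] [-0.65  0.09  0.49  1.92 -0.05  1.14  0.45]
```

View pics/t4.png

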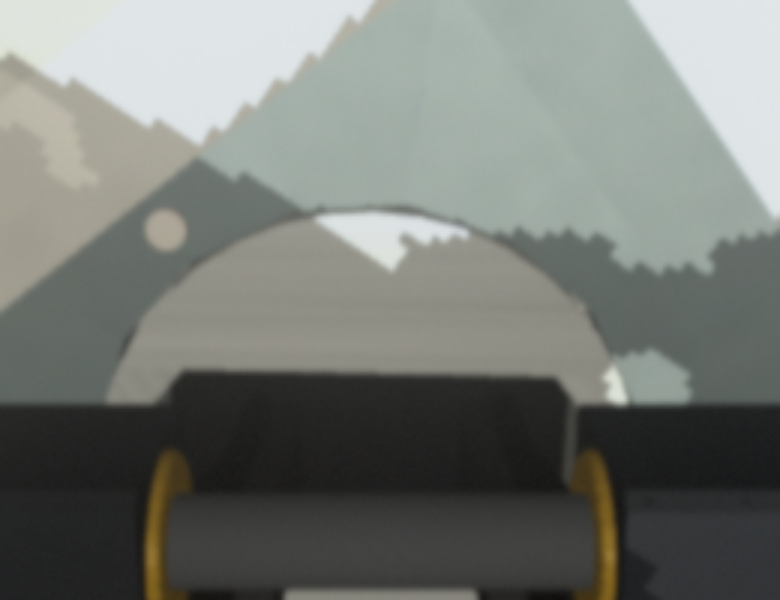

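The slot follows the finger with almost no lag, and the cover edge stays down. Continuing.

```bash
python3 -m inch '[{"translation":[0.1,0,-0.03],"spin":5},{"translation":[0.1,0,-0.03],"spin":5},{"translation":[0.1,0,-0.03],"spin":5},{"translation":[0.1,0,0],"spin":5},{"translation":[0.1,0,0],"spin":5},{"translation":[0.1,0,0],"spin":5},{"translation":[0.1,0,0],"spin":5}]'; python3 st.py;
```

```text
time: 6.85
ee_pos: [0.4894, 0.0469, 0.1672]
eef_rot: [-0.511, -0.491, 0.511, -0.487]
ft_force: [-9.1, -1.5, 18.5]
width: 0.0261
[-0.96  0.05 -0.28] yaw -2.4 tilt 0.28 [-9.1 -1.5 18.5] [-0.42  2.1   0.08] [-0.68  0.09  0.53  1.92 -0.05  1.14 -0.18]
```

```bash
python3 -m inch '[{"translation":[0.1,0,-0.08],"spin":5},{"translation":[0.1,0,-0.08],"spin":5},{"translation":[0.1,0,-0.08],"spin":5},{"translation":[0.1,0,-0.05],"spin":5},{"translation":[0.1,0,0],"spin":4}]'; python3 st.py;
```

```text
time: 7.48
ee_pos: [0.4916, 0.0482, 0.1672]
eef_rot: [0.605, 0.369, -0.603, 0.366]
ft_force: [-4.0, 0.2, 16.8]
width: 0.0261
[-0.96 -0.21 -0.06] yaw -27.3 tilt 0.27 [-4.   0.2 16.8] [-0.08  1.08  0.12] [-0.71  0.09  0.55  1.92 -0.06  1.14 -0.61]
```

```bash
python3 -m inch '[{"translation":[0.1,0.08,0],"spin":4},{"translation":[0.1,0.08,0],"spin":4},{"translation":[0.1,0,0],"spin":4},{"translation":[0.1,0,0],"spin":4}]'; python3 st.py;python3 - <<'E'
from h import *
cv2.imwrite("pics/w5.png",cv2.resize(optics.camera("wrist")[100:300,190:450,::-1],None,fx=3,fy=3))
cv2.imwrite("pics/t5.png",cv2.resize(optics.camera("top")[170:350,200:360,::-1],None,fx=3.3,fy=3.3))
E
```

```text
time: 7.98
ee_pos: [0.4935, 0.0471, 0.1672]
eef_rot: [0.651, 0.28, -0.649, 0.277]
ft_force: [-5.2, -2.7, 16.4]
width: 0.0265
[-0.96 -0.43  0.05] yaw -43.6 tilt 0.31 [-5.2 -2.7 16.4] [-0.82  1.41  2.81] [-0.72  0.1   0.57  1.92 -0.06  1.14 -0.89]
```

View pics/w5.png

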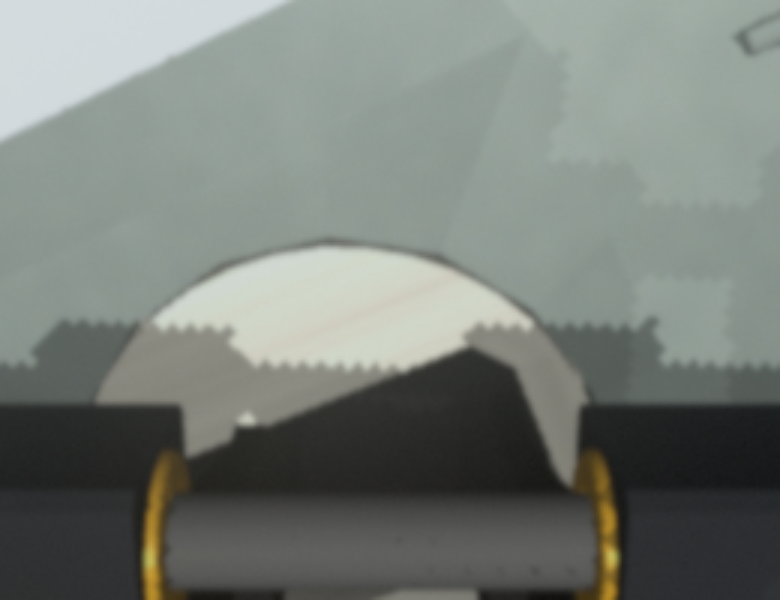

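The wrist moment jumped to 2.8 N m. The picture shows the slot lagging the tool by about 24°, so it stands at about -19.6° against an expected stop of -19°. It is on its stop. I'll relax the turn a little, then withdraw straight up.

```bash
python3 -m inch '[{"translation":[-0.1,0,0],"spin":-3},{"translation":[-0.1,0,0],"spin":-3}]'; python3 st.py; python3 -m inch '[{"translation":[-0.2,0.1,0],"spin":-2},{"translation":[-0.3,0.1,0],"spin":0}]'; python3 st.py
```

```text
time: 8.32
ee_pos: [0.4933, 0.0471, 0.1686]
eef_rot: [0.634, 0.315, -0.632, 0.314]
ft_force: [1.0, 0.9, -4.5]
width: 0.0264
[-0.82 -0.41 -0.  ] yaw -37.2 tilt 0.21 [ 1.   0.9 -4.5] [ 0.07 -0.03  0.1 ] [-0.71  0.1   0.56  1.92 -0.06  1.14 -0.78]
time: 8.57
ee_pos: [0.4946, 0.0462, 0.1726]
eef_rot: [0.628, 0.327, -0.627, 0.325]
ft_force: [-0.5, 1.6, -0.3]
width: 0.0257
[-0.42 -0.57 -0.02] yaw -35.1 tilt 0.18 [-0.5  1.6 -0.3] [0.2  0.06 0.03] [-0.71  0.1   0.56  1.91 -0.06  1.15 -0.74]
```

```bash
python3 -m inch '[{"translation":[0,-0.3,0],"spin":0},{"translation":[-0.4,-0.2,0],"spin":0},{"translation":[-0.8,0,0],"spin":0},{"translation":[-1,0,0],"spin":0},{"translation":[-2,0,0],"spin":0},{"translation":[-4,0,0],"spin":0},{"translation":[-4,0,0],"spin":0},{"translation":[0,0,0],"spin":0},{"translation":[0,0,0],"spin":0}]'; python3 st.py;python3 - <<'E'
from h import *
s=r.read_state();im=optics.camera("wrist");np.save("T6.npy",tool(s))
cv2.imwrite("pics/w6.png",im[:,:,::-1])
cv2.imwrite("pics/s6.png",cv2.resize(optics.camera("scene")[160:250,290:450,::-1],None,fx=5,fy=5,interpolation=cv2.INTER_CUBIC))
E
```

```text
time: 9.7
ee_pos: [0.4903, 0.0485, 0.302]
eef_rot: [0.63, 0.326, -0.626, 0.324]
ft_force: [0.3, 0.6, -0.4]
width: 0.0263
[ 1.252e+01 -9.000e-02 -1.000e-02] yaw -35.3 tilt 0.3 [ 0.3  0.6 -0.4] [-0.08  0.09 -0.  ] [-0.74 -0.02  0.55  1.73  0.01  1.42 -0.81]
```

View pics/w6.png

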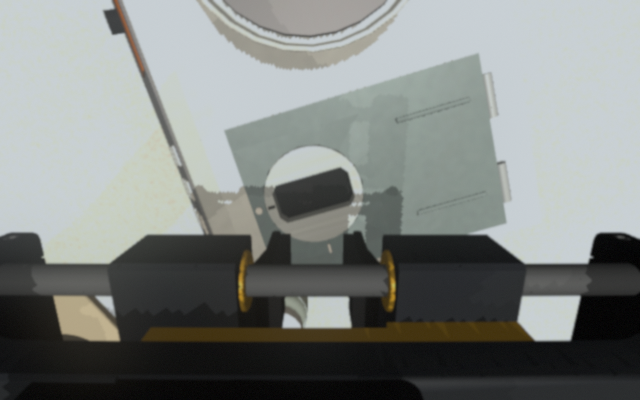

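View pics/s6.png

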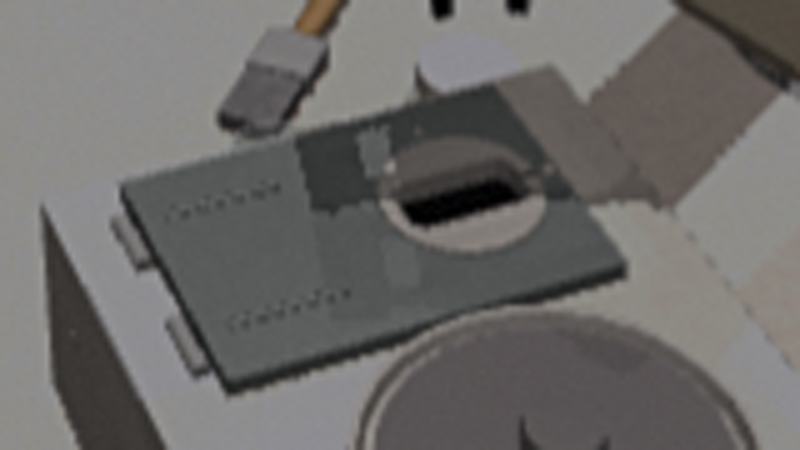

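The cover is flush and stays down, and the pointer at (271,207) faces the front mark at (259,211). I'll measure the angle.

```bash
python3 - <<'E'
import cv2
im=cv2.imread("pics/w6.png")[120:260,220:400]
cv2.imwrite("pics/w6c.png",cv2.resize(im,None,fx=4.4,fy=4.4,interpolation=cv2.INTER_CUBIC))
from h import *
T=np.load("T6.npy");p=[.5707,.1308,-.3312,0.0]
U=np.array([[28,-17],[-28,-17],[-33,-11],[-33,11],[-28,17],[28,17],[33,11],[33,-11]])*1e-3
for deg in (80,85,90):
    a=np.radians(deg);q=np.c_[-.051-U[:,0]*np.sin(a)+U[:,1]*np.cos(a),-.103-U[:,0]*np.cos(a)-U[:,1]*np.sin(a),np.full(8,.014)]
    print(deg,((proj("wrist",cover(p,q),T)-[220,120])*4.4).round().astype(int).tolist())
E
```

```text
80 [[243, 313], [509, 183], [547, 200], [596, 303], [585, 342], [325, 465], [288, 450], [235, 352]]
85 [[245, 299], [521, 192], [557, 212], [597, 319], [583, 356], [313, 457], [277, 439], [233, 337]]
90 [[247, 285], [533, 202], [567, 225], [597, 334], [579, 370], [301, 448], [268, 427], [232, 321]]
```

View pics/w6c.png

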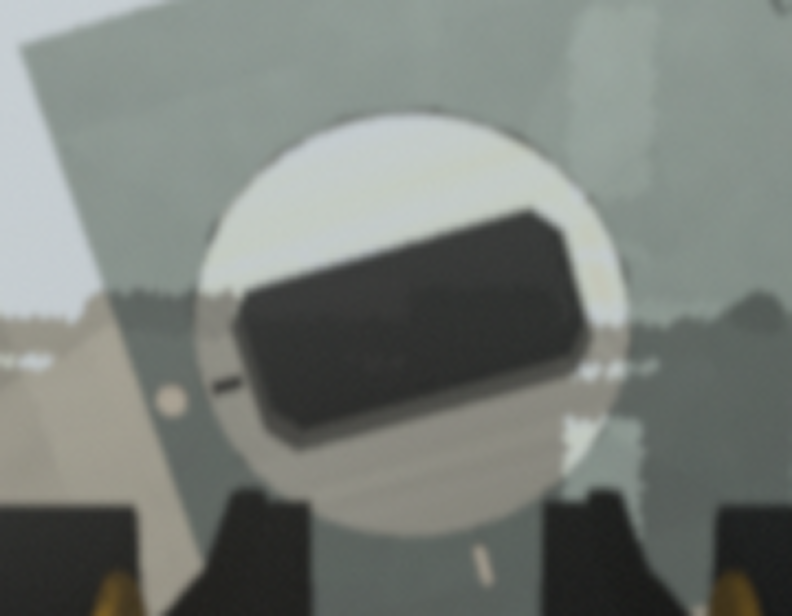

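The slot's top edge has slope 0.297, against 0.290 modelled at 90° and 0.388 at 85°. That puts the fastener at about 89.6°, on its stop. Handing in.

```bash
python3 -c "
from bench import close_job
print(close_job())"
```

```text
the job is handed in; nothing more can be done
None
```

The cover is shut and locked, and I handed the job in at about 10 s of the 38 s allowed. I set the part-open fingers lengthwise in the slot, pressed the cover shut with about 17 N, and turned the fastener clockwise until the wrist moment jumped to 2.8 N m at the stop. I then eased off the turn and lifted straight out.

**Last checks, with the finger clear:**
- **Fastener:** its angle measured from the wrist picture is about 89.6°, on its stop.
- **Cover:** it looks flush with the deck in the scene picture and stayed down after release. I judged this by eye and did not measure the joint value.
- **Robot:** the force reading was near zero and the tool was about 11 cm above the cover.
- **Lid, beaker, jar and brush:** the arm met no contact other than the fastener. The lid and the brush look unmoved in the final pictures. The beaker and the jar were only partly in view, so I did not measure them.

**What disagreed:**
- **Lateral drift:** the TCP drifted up to about 6 mm sideways on the descent and again while backing out. I corrected it both times.
- **Cover opening:** my first fit from the pictures gave about 0.075–0.087 rad ajar, slightly below the stated 0.09–0.12. It did not affect the work.

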